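Present the hidden filter plate

ROBOT

A 6-joint arm with a two-finger parallel gripper is mounted at the origin on a cart in front of the work surface, level with it; the furniture and walls round the work are solid. World frame = base frame: x ahead of the robot, y to its left, z up, the work surface at z = 0. Lengths are in m, angles in rad, forces in N, time in s.
With the tool pointing down it reaches from about 0.35 to 0.975 m from the base axis. Payload 4.9 kg.
Tool frame: the origin (TCP) lies at the very end of the fingers, on their centre line; the grasp point (between the pads) lies 19 mm behind it; z points along the fingers, y is the line along which they close (so a half turn about z gives the same grasp; the last joint's range is limited). The gripper opens to 85 mm and grips with 20 to 120 N. Pads are 22 mm wide; open, the fingers measure 114 mm over their backs; the gripper's body (76 mm by 85 mm) begins 54 mm behind the grasp point. The pads swing forward as they close: fully open they stand 13 mm farther back than shut.
Start: joints at [1.042, 0.053, 1.613, -0, 1.476, -0.119], TCP at [0.249, 0.573, 0.231] pointing down, gripper open.
Joint ranges: [-3.01, 3.01], [-1.01, 2.22], [0.06, 2.58], [-1.02, 4.17], [0.09, 2.62], [-3.14, 3.14]. Speed limits (rad/s): [2.57, 2.57, 3.14, 3.14, 3.14, 3.14].

INTERFACE

Orientations are given as a unit quaternion [w, x, y, z].
In Python, from plant import manip, vision, order gives the robot as it stands.
- The arm moves only by the tool play_rows, never from a script. Its argument "steps" is a list that holds one entry, the list of rows, each a list of 6 numbers: the shift along the tool's x, y, z in mm, then the turn, a rotation vector about the tool's x, y, z in degrees. A call has 1 to 12 rows; each row is the pose to reach, as a shift and turn from the pose commanded when the call began, along the tool's axes at that moment; what a row does not reach only later rows make up. A row lasts 1/12 s, in which the tool goes at most 41.7 mm and 7.16 degrees, less where a joint would pass 70% of its speed; a pose out of reach is approached as far as the arm can. A call with a gripper value outside its range is refused whole. "claw" is the gripper's target within -1 to 1 (fully open at 1, half-way at 0, shut at -1), set as the call begins (left out, the last holds). The fingers move at their own pace and stop on an object; the grip force is fixed at half the most. Time passes only in rows, so rows that repeat a pose let the fingers close. It gives the time, the measured TCP pose, the force, the opening and the grip force at its end, in the units of the state.
- manip.state(): the state, without advancing time (a new reading comes with each control period).
- vision.grab_frame(name): name is "scene" or "top"; returns (picture, depth): 420x560x3 uint8, blue, green, red; 420x560 float32, m along the optical axis (not along the pixel's ray), 0 where there is no reading.
- vision.camera_info(name): a dict with "K" (3x3 intrinsics, pixels), "k1" (the pictures are not rectified: a ray, as slopes to the right and down, at radius r is drawn at 1 + k1 r^2 times it, then the intrinsics apply), "eye" and "orientation" of the camera in the world. Camera axes: x right, y down, z forward; pixel columns grow to the right and rows downward; lengths in m; the calibration is good to about 2 mm. A picture is of the moment at which its call begins. camera_info takes no time and is no camera call.
- order.job_done(): hands the job in; it is judged then, once.
The state is a dict: "time": time; "joint_pos": joint angles; "joint_vel": joint speeds; "joint_efforts": joint torques, N m; "tool_pos": TCP position; "tool_rot": TCP orientation; "contact_force": force on the tool from outside, world axes, zero at the start; "ft_torque": the same for the moment, N m; "gripper_width": opening from 0.0 (shut) to 1.0 (fully open); "grasp_force": force on a finger pad.
Only numpy, scipy, OpenCV 4.12 (cv2) and the standard library are available. Lean on these libraries where they do the work, as an engineer would, in place of code of your own. Each camera call takes 0.05 s, during which the arm holds its last target. There are 200 camera calls.

TASK

Lift the cover flap of the filter housing until it stands open upright or beyond, then draw the screened filter plate (the one with the wide tab) up out of its slot and present it for inspection: finish while holding it still, hanging upright with its tab up, clear above the middle of the steel tray and lined up with the tray's long sides. Leave the flap open and the blank plate (narrow tab) in its slot, disturb none of the other things on the bench, and do not let go of the filter plate: the job ends with it in the gripper.

Things in the scene. Friction and masses are not known exactly. Their poses are not given: they have to be found in the camera images.
- housing: Grey open-topped metal housing fixed to the bench, 120 (x) x 104 (y) x 50 mm; origin: centre of its underside; x points from its bar side (robot side at yaw 0) to its hinge side, z up. Two guide slots across it (along y) at x = -40 and +5 mm each hold one plate on edge, 1 mm play per face, its lower edge 5 mm above the bench; rim at 50 mm. Which plate is in which slot varies.
- flap (a joint): Angle of the grey hood-shaped cover flap (120 x 104 mm, 32 mm deep, 0.12 kg) that covers the housing and hides the plates; rad: 0 shut, grows as its bar side is lifted, 1.57 upright, 2.0 the stop. It starts shut or up to 0.1 ajar. The hinge is stiff (friction about 0.09 N m): the flap stays about where it is left.
- flap_hinge (a point): Middle of the flap's hinge line, which runs along the housing's y, 60 mm on the +x side of the housing's centre and 50 mm above the bench. Its axes are those of the housing, turned about y with the flap.
- flap_bar (a point): Centre of the flap's lifting bar: round steel, 10 mm thick, parallel to the hinge, 72 mm free length, 31 mm gap to the flap's front wall. In the flap's frame (axes as flap_hinge) it lies at x = -156, z = +16 mm from the hinge: shut, it is 66 mm above the bench. It can be pinched from above, fingers before and behind it, and turns between the fingers as the flap swings.
- filter_tab (a point): Centre of the filter plate's tab, 58 mm above its lower edge. Plate: steel frame with open wire screen, 88 (y) x 46 high (z) x 5 mm thick (x), 0.06 to 0.13 kg; on its top edge a black tab 42 wide, 24 high, 8 mm thick. z points up to the tab. In its slot the tab's top is 75 mm above the bench, 25 mm above the rim.
- filter_edge (a point): Middle of the lower edge of the filter plate, 58 mm under filter_tab; same axes.
- blank_tab (a point): Centre of the grip tab of the blank plate: solid steel sheet of the same 88 x 46 x 5 mm without a screen, told apart by its narrow black tab, 16 mm wide, 24 mm high, 8 mm thick. It stays in its slot. This point is half-way up the tab; axes as for the filter plate.
- steel_tray: Shallow steel tray fixed to the bench, 130 mm (its x) by 230 mm (its y, the long sides), rim 20 mm high; origin at the centre of its underside, z up. A fixed lamp bar hangs over the bench beyond the tray, its underside 0.48 m above the bench, over x = 0.58 to 0.64 m and every y below 0.05 m: keep a raised wrist on the robot's side of it.
- timer: Small white timer box, 62 x 62 x 22 mm, loose bystander; origin at the centre of its underside.
- loupe: Black cylindrical loupe, 39 mm in diameter, 37 mm high, loose bystander; origin at the centre of its underside.
- label_roll: Roll of white labels lying flat, 59 mm across, 30 mm high, loose bystander; origin at the centre of its underside.
- spare_cap: White screw cap with a nozzle, 38 mm across, 34 mm high, loose bystander; origin at the centre of its underside.

How it is judged:
By the outcome, as a careful person would: the job done as asked, in the order asked, and still so for the second after the job is handed in, while the arm keeps its last pose, push and grip.
It also fails if it takes over 64 s, if anything falls off the work surface, if the arm or the gripper's body presses on something with over 40 N, if the wrist force passes 120 N, or if a joint passes its speed limit or range.

## Working session

There is one attempt and no reset: what is moved stays moved. The work goes in short steps, Python scripts to look and compute and a tool call to move; the robot and the scene stay as the last step left them, time stands still between calls to the robot, and variables do not carry over. Pictures are saved under pics/ and viewed, at most 10 in all, crops included, and the job is handed in when it is done.

Besides the shell and the picture viewer there is one more tool, called after "Emit:" by a JSON object that holds its "method" and its "body", one argument or row to a line. play_rows: Moves the arm, as the interface text tells. Its arguments: {"type":"object","properties":{"steps":{"type":"array"},"claw":{"type":"number"}},"required":["steps"]}

```bash
mkdir -p pics; ls; cat > h.py <<'E'
import numpy as np, cv2
from scipy.spatial.transform import Rotation as R
from plant import manip, vision, order
def rot(q): return R.from_quat([q[1],q[2],q[3],q[0]])
def cloud(name):
    img,d=vision.grab_frame(name); c=vision.camera_info(name)
    h,w=d.shape; uv=np.stack(np.meshgrid(np.arange(w),np.arange(h)),-1).reshape(-1,1,2).astype(np.float64)
    n=cv2.undistortPoints(uv,np.array(c["K"],float),np.array([c["k1"],0,0,0.])).reshape(h,w,2)
    P=np.dstack([n*d[...,None],d])
    o=c["orientation"]; M=rot(o).as_matrix() if np.size(o)==4 else np.array(o)
    W=P@M.T+np.array(c["eye"]); W[d==0]=np.nan
    rays=np.dstack([n,np.ones((h,w))])@M.T
    return img,d,W,rays,np.array(c["eye"])
E
python3 - <<'E'
from h import *
for n in("scene","top"):
    img,d,W,r,e=cloud(n); cv2.imwrite(f"pics/{n}0.png",img); np.savez(f"{n}0.npz",img=img,W=W,r=r,e=e); print(n,e,vision.camera_info(n))
print(manip.state())
E
```

```text
pics
scene [-0.03613329 -0.82939539  0.92965271] {'K': array([[513.80456764,   0.        , 278.09439084],
       [  0.        , 513.80456764, 208.48636279],
       [  0.        ,   0.        ,   1.        ]]), 'k1': -0.17357097488158785, 'eye': array([-0.03613329, -0.82939539,  0.92965271]), 'orientation': array([-0.4185536 ,  0.85722818, -0.27348675,  0.12319792])}
top [0.51321324 0.06234245 1.1269773 ] {'K': array([[385.47525065,   0.        , 274.05958667],
       [  0.        , 385.47525065, 213.07013711],
       [  0.        ,   0.        ,   1.        ]]), 'k1': 0.03360107091415586, 'eye': array([0.51321324, 0.06234245, 1.1269773 ]), 'orientation': array([ 0.01709445, -0.69670275,  0.71697135, -0.01628329])}
{'time': 0.1, 'joint_pos': array([ 1.04195954e+00,  5.33042817e-02,  1.61418445e+00,  3.35665955e-05,
        1.47601654e+00, -1.18998868e-01]), 'joint_vel': array([-0.00081941, -0.00099157, -0.00518638, -0.00161048, -0.00379008,
        0.00051411]), 'joint_efforts': array([ 4.49566433e-04, -3.94900811e+01, -3.71364534e+01, -1.33912608e-04,
        3.87507782e-03,  2.58524057e-05]), 'tool_pos': array([0.24873409, 0.57274166, 0.23016105]), 'tool_rot': array([-3.20214651e-04,  2.03489294e-01,  9.79076704e-01, -9.01259582e-04]), 'contact_force': array([-0.10764796, -0.47147319, -0.06700136]), 'ft_torque': array([-0.01662835,  0.01667679, -0.01479868]), 'grasp_force': 0.0, 'gripper_width': 1.000900426633738}
```

View pics/scene0.png

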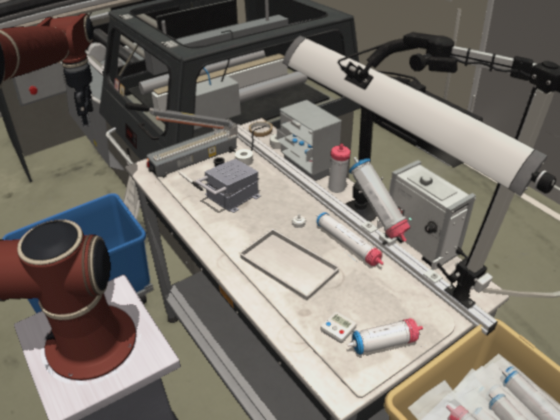

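View pics/top0.png

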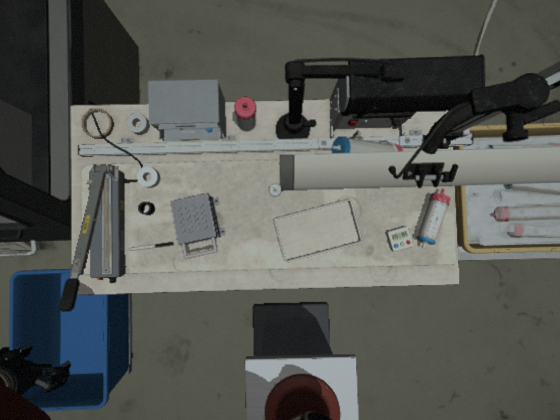

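Scene: the housing with its shut flap is at top-view (195,220) with its bar at (202,248). The tray is around (317,229), the timer at (400,238), the loupe at (147,208), the label roll at (148,177) and the cap at (275,190).

```bash
python3 - <<'E'
from h import *
z=np.load("top0.npz");W=z["W"];img=z["img"];r=z["r"];e=z["e"]
def rect(m,name):
    p=W[m][:,:2].astype(np.float32)*1000; 
    (c,s,a)=cv2.minAreaRect(p); print(name,m.sum(),np.round(c),np.round(s),round(a,1),cv2.boxPoints((c,s,a)).round().tolist())
Z=W[...,2]
sub=np.zeros(Z.shape,bool); sub[188:262,165:225]=1
print("z hist",np.histogram(Z[sub],bins=np.arange(-.01,.12,.01)))
m=(sub&(Z>.072)).astype(np.uint8); m=cv2.morphologyEx(m,cv2.MORPH_OPEN,np.ones((3,3)))>0
rect(m,"hood"); p=W[m]; A=np.c_[p[:,:2]-p[:,:2].mean(0),np.ones(len(p))]; print("plane",np.linalg.lstsq(A,p[:,2],rcond=None)[0])
sb=sub.copy(); sb[:240]=0
m=sb&(Z>.045); rect(m,"bar"); print(np.percentile(Z[m],[10,50,90]))
# tray rim by dark outline, ray at z=.02
g=cv2.cvtColor(img,cv2.COLOR_BGR2GRAY); t=np.zeros(Z.shape,np.uint8); t[195:265,268:365]=1
mm=((g<90)&(t>0)).astype(np.uint8)
n,l,s,_=cv2.connectedComponentsWithStats(mm); k=1+s[1:,4].argmax(); m=l==k
q=(e+r*((.02-e[2])/r[...,2])[...,None])[m][:,:2].astype(np.float32)*1000
print("tray",s[k],cv2.minAreaRect(q),np.nanpercentile(Z[m],[10,50,90]))
c=np.hstack([cv2.resize(img[180:265,160:235],None,fx=5,fy=5,interpolation=2),cv2.resize(np.load("scene0.npz")["img"][145:230,180:265],None,fx=5,fy=5,interpolation=2)])
cv2.imwrite("pics/c1.png",c)
E
```

```text
z hist (array([1298,  936,   32,   24,   26,   44,   24,   34,   92, 1442,  477,
          0]), array([-0.01,  0.  ,  0.01,  0.02,  0.03,  0.04,  0.05,  0.06,  0.07,
        0.08,  0.09,  0.1 ,  0.11]))
hood 1997 [533. 279.] [161. 107.] 10.4 [[444.0, 317.0], [464.0, 212.0], [623.0, 241.0], [603.0, 347.0]]
plane [-0.0359129  -0.00160692  0.08662939]
bar 306 [472. 273.] [106.  49.] 88.3 [[446.0, 220.0], [494.0, 219.0], [498.0, 325.0], [449.0, 326.0]]
[0.07886012 0.08405058 0.09202179]
tray [353 216   5  17  20] ((527.4044189453125, -167.47467041015625), (47.11344528198242, 3.2632970809936523), 13.01799488067627) [-0.00051931  0.00244993  0.00650704]
```

View pics/c1.png

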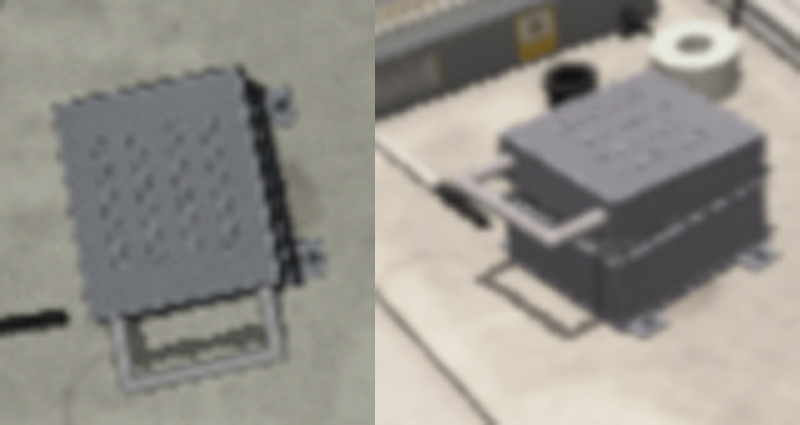

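Crop shows the housing yawed about 10° with the bar toward the robot, flap slightly ajar, and nothing standing in the pinch area. Next I measure the tray, cross-check the bar and compute the first move.

```bash
cat >> h.py <<'E'
YAW=np.deg2rad(10.5)
def to(p,yaw_y,tilt=0):
    """shift/turn from present pose to TCP p (m), tool down, tool y along world angle yaw_y (or its opposite, nearest)"""
    s=manip.state(); C=rot(s["tool_rot"]); best=None
    for k in(0,np.pi):
        y=np.array([np.cos(yaw_y+k),np.sin(yaw_y+k),0]); zt=np.array([0,0,-1.]); x=np.cross(y,zt)
        T=R.from_matrix(np.c_[x,y,zt]); rv=(C.inv()*T).as_rotvec(degrees=True)
        print("shift",C.inv().apply(np.array(p)-s["tool_pos"]).mul if 0 else (C.inv().apply(np.array(p)-s["tool_pos"])*1000).round(1),"turn",rv.round(2))
    print("tool axes\n",C.as_matrix().round(3),s["joint_pos"].round(2))
E
python3 - <<'E'
from h import *
z=np.load("top0.npz");W=z["W"];img=z["img"];r=z["r"];e=z["e"]
g=cv2.cvtColor(img,cv2.COLOR_BGR2GRAY); t=np.zeros(g.shape,np.uint8); t[195:265,268:365]=1
bl=cv2.medianBlur(g,31).astype(int)
mm=((g.astype(int)<bl-30)&(t>0)).astype(np.uint8); mm=cv2.morphologyEx(mm,cv2.MORPH_CLOSE,np.ones((3,3)))
n,l,s,_=cv2.connectedComponentsWithStats(mm)
for k in np.argsort(-s[1:,4])[:3]+1:
    for h in (0,.02):
        q=(e+r*((h-e[2])/r[...,2])[...,None])[l==k][:,:2].astype(np.float32)*1000
        print("tray",s[k],h,cv2.minAreaRect(q))
for px in((201,254),(186,257),(215,251)):
    v=r[px[1],px[0]]; print("bar",e+v*((.072-e[2])/v[2]), W[px[1],px[0]])
to([.459,.265,.17],YAW)
E
```

```text
tray [286 201  75  60 214] 0 ((473.48577880859375, -97.27577209472656), (105.99845886230469, 252.36244201660156), 41.77127456665039)
tray [286 201  75  60 214] 0.02 ((474.1907043457031, -94.44309997558594), (104.11731719970703, 247.8838348388672), 41.771270751953125)
tray [277 237   4   9  14] 0 ((484.44183349609375, 52.955841064453125), (24.691328048706055, 4.245022296905518), 12.39563274383545)
tray [277 237   4   9  14] 0.02 ((484.952392578125, 53.12240982055664), (24.253156661987305, 4.169676780700684), 12.395650863647461)
tray [336 200   5   3   8] 0 ((597.340087890625, -124.9815673828125), (3.703132152557373, 12.98165225982666), 16.806442260742188)
tray [336 200   5   3   8] 0.02 ((595.8471069335938, -121.65721893310547), (3.6374616622924805, 12.75129508972168), 16.806657791137695)
bar [0.45725247 0.26488236 0.072     ] [0.45780897 0.26286821 0.08249116]
bar [0.4503512  0.30572633 0.072     ] [0.45114439 0.30265531 0.0853117 ]
bar [0.46425664 0.22666929 0.072     ] [0.46490976 0.22447703 0.08607431]
shift [-315.5 -198.4   60.5] turn [-1.100e-01  4.000e-02  5.602e+01]
shift [-315.5 -198.4   60.5] turn [-5.0000e-02 -1.3000e-01 -1.2398e+02]
tool axes
 [[-0.917  0.398 -0.001]
 [ 0.398  0.917 -0.002]
 [ 0.    -0.002 -1.   ]] [ 1.04  0.05  1.61  0.    1.48 -0.12]
```

Emit:
{"method": "play_rows", "body": {
  "claw": -0.4,
  "steps": [
    [[-26, -16, 0, 0, 0, 5], [-53, -33, 5, 0, 0, 9], [-79, -49, 5, 0, 0, 14], [-105, -66, 10, 0, 0, 19], [-132, -82, 10, 0, 0, 23], [-158, -99, 15, 0, 0, 28], [-184, -115, 20, 0, 0, 33], [-210, -132, 20, 0, 0, 37], [-237, -149, 25, 0, 0, 42], [-263, -165, 25, 0, 0, 47], [-290, -182, 30, 0, 0, 52], [-315, -198, 30, 0, 0, 56]]
  ]
}}

```text
time: 1.1
tool_pos: [0.4591, 0.2643, 0.2]
tool_rot: [-0.0, 0.641, 0.768, -0.001]
contact_force: [-0.0, 0.1, 0.2]
gripper_width: 0.299
grasp_force: 0.0
```

```bash
python3 - <<'E'
from h import *
z=np.load("top0.npz");W=z["W"];img=z["img"];r=z["r"];e=z["e"]
Z=W[...,2]; sub=np.zeros(Z.shape,bool); sub[196:240,176:214]=1
m=sub&(Z>.07)&(W[...,0]>.51)&(W[...,0]<.60); p=W[m]; h=np.array([.613,.294])
u=(h-p[:,:2])@np.array([np.cos(YAW),np.sin(YAW)])
f=np.polyfit(u,p[:,2],1); print("hood slope,height at hinge",f,len(p)); 
s=(Z>-.02)&(Z<.006); s[:195]=0; s[270:]=0;s[:,:225]=0;s[:,385:]=0; print("bench z",np.median(Z[s]))
g=cv2.cvtColor(img,cv2.COLOR_BGR2GRAY).astype(int)
poly=np.array([[269,212],[359,194],[366,243],[279,266]]); t=np.zeros(g.shape,np.uint8); cv2.fillPoly(t,[poly],1)
bl=cv2.medianBlur(g.astype(np.uint8),31).astype(int); mm=(g<bl-25)&(t>0)
q=(e+r*((.02-e[2])/r[...,2])[...,None])[mm][:,:2].astype(np.float32)*1000; print("tray",mm.sum(),cv2.minAreaRect(q),cv2.boxPoints(cv2.minAreaRect(q)).round().tolist())
s=manip.state();print(s["time"],s["tool_pos"],s["gripper_width"],s["contact_force"]); to([.459,.265,.17],YAW)
img,d,W,r,e=cloud("top"); a=img[185:275,160:370]; cv2.imwrite("pics/t1.png",cv2.resize(a,None,fx=3.8,fy=3.8,interpolation=2))
E
```

```text
hood slope,height at hinge [0.09914892 0.08112144] 1229
bench z -2.943670557953304e-05
tray 341 ((515.7225952148438, -55.98870849609375), (131.46566772460938, 230.50746154785156), 12.892983436584473) [[426.0, 42.0], [477.0, -183.0], [606.0, -154.0], [554.0, 71.0]]
1.1 [0.45906603 0.26433867 0.19997664] 0.29925557769617606 [-0.01828389  0.10959242  0.16105696]
shift [ 0.7  0.1 30. ] turn [-0.11  0.03 -0.22]
shift [ 0.7  0.1 30. ] turn [4.0000e-02 1.7000e-01 1.7978e+02]
tool axes
 [[-0.178  0.984 -0.002]
 [ 0.984  0.178 -0.001]
 [-0.    -0.002 -1.   ]] [ 0.38 -0.15  1.87 -0.    1.43  0.2 ]
```

View pics/t1.png

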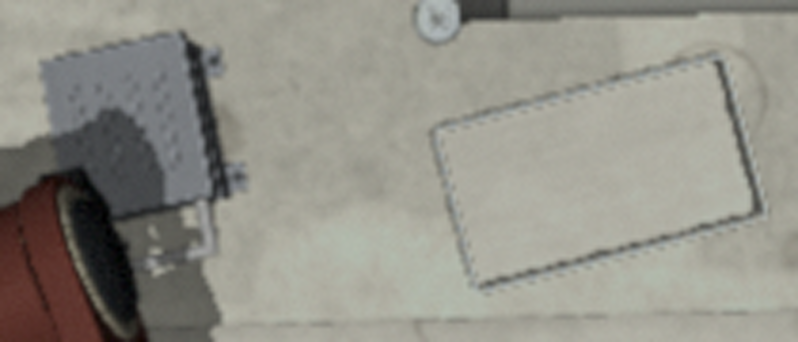

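The tray centre is (516,-56) mm at 12.9° and its size fits. The flap is about 0.10 ajar, so the bar is near z = 81 mm at (458.5,264.5). I'll descend and pinch.

Emit:
{"method": "play_rows", "body": {
  "steps": [
    [[0, 0, 20, 0, 0, 0], [0, 0, 45, 0, 0, 0], [0, 0, 70, 0, 0, 0], [0, 0, 90, 0, 0, 0], [0, 0, 105, 0, 0, 0], [0, 0, 115, 0, 0, 0], [0, 0, 122, 0, 0, 0], [0, 0, 129, 0, 0, 0], [0, 0, 136, 0, 0, 0], [0, 0, 136, 0, 0, 0]]
  ]
}}

```text
time: 1.98
tool_pos: [0.4585, 0.266, 0.0643]
tool_rot: [-0.0, 0.639, 0.769, -0.001]
contact_force: [-0.3, 0.0, -0.9]
gripper_width: 0.298
grasp_force: 0.0
```

Emit:
{"method": "play_rows", "body": {
  "claw": -1,
  "steps": [
    [[0, 0, 0, 0, 0, 0], [0, 0, 0, 0, 0, 0], [0, 0, 0, 0, 0, 0], [0, 0, 0, 0, 0, 0], [0, 0, 0, 0, 0, 0], [0, 0, 0, 0, 0, 0]]
  ]
}}

```text
time: 2.48
tool_pos: [0.4592, 0.2663, 0.0657]
tool_rot: [0.0, 0.639, 0.769, 0.0]
contact_force: [-0.0, 0.5, 0.6]
gripper_width: 0.091
grasp_force: 58.5
```

Emit:
{"method": "play_rows", "body": {
  "steps": [
    [[0, 2, -8, 0, 0, 0], [0, 4, -17, 0, 0, 0], [0, 7, -24, 0, 0, 0], [0, 10, -32, 0, 0, 0], [0, 14, -39, 0, 0, 0], [0, 18, -47, 0, 0, 0], [0, 18, -47, 0, 0, 0]]
  ]
}}

```text
time: 3.07
tool_pos: [0.4768, 0.2695, 0.1145]
tool_rot: [-0.001, 0.639, 0.769, -0.001]
contact_force: [-7.8, -1.2, 3.7]
gripper_width: 0.09
grasp_force: 58.9
```

```bash
python3 - <<'E'
from h import *
img,d,W,r,e=cloud("scene"); cv2.imwrite("pics/s2.png",cv2.resize(img[110:240,150:300],None,fx=4,fy=4,interpolation=2))
E
```

```text
(no output)
```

View pics/s2.png

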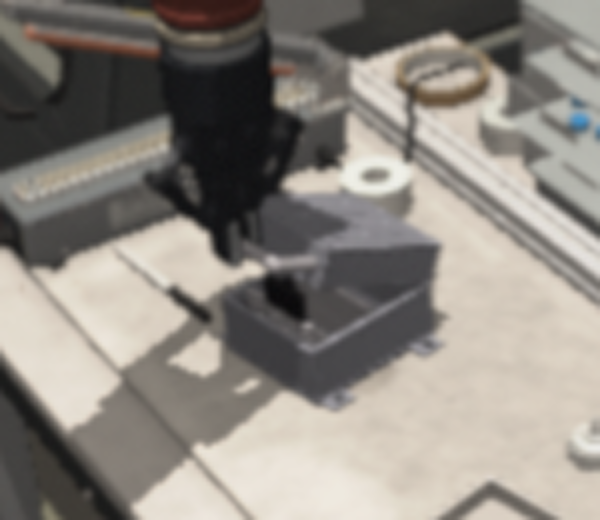

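The flap is lifting with the bar in the pinch, at crop (250,255). I'll carry on along the arc.

Emit:
{"method": "play_rows", "body": {
  "steps": [
    [[0, 4, -7, 0, 0, 0], [0, 9, -14, 0, 0, 0], [0, 14, -20, 0, 0, 0], [0, 19, -26, 0, 0, 0], [0, 25, -32, 0, 0, 0], [0, 31, -38, 0, 0, 0], [0, 37, -43, 0, 0, 0], [0, 44, -48, 0, 0, 0], [0, 50, -53, 0, 0, 0], [0, 57, -57, 0, 0, 0], [0, 64, -61, 0, 0, 0], [0, 72, -65, 0, 0, 0]]
  ]
}}

```text
time: 4.12
tool_pos: [0.5488, 0.283, 0.1817]
tool_rot: [0.001, 0.639, 0.769, 0.001]
contact_force: [-5.0, -0.2, 7.5]
gripper_width: 0.09
grasp_force: 60.2
```

Emit:
{"method": "play_rows", "body": {
  "steps": [
    [[0, 8, -3, 0, 0, 0], [0, 15, -6, 0, 0, 0], [0, 23, -8, 0, 0, 0], [0, 31, -10, 0, 0, 0], [0, 39, -12, 0, 0, 0], [0, 47, -13, 0, 0, 0], [0, 55, -14, 0, 0, 0], [0, 63, -14, 0, 0, 0], [0, 72, -14, 0, 0, 0], [0, 80, -13, 0, 0, 0], [0, 80, -13, 0, 0, 0]]
  ]
}}

```text
time: 5.03
tool_pos: [0.6289, 0.2979, 0.1923]
tool_rot: [0.001, 0.639, 0.769, 0.002]
contact_force: [0.1, 1.6, 6.6]
gripper_width: 0.086
grasp_force: 62.6
```

Emit:
{"method": "play_rows", "body": {
  "steps": [
    [[0, 8, 1, 0, 0, 0], [0, 16, 3, 0, 0, 0], [0, 24, 5, 0, 0, 0], [0, 32, 7, 0, 0, 0], [0, 40, 10, 0, 0, 0], [0, 47, 13, 0, 0, 0], [0, 47, 13, 0, 0, 0], [0, 47, 13, 0, 0, 0]]
  ]
}}

```text
time: 5.7
tool_pos: [0.674, 0.3064, 0.1776]
tool_rot: [0.001, 0.639, 0.769, 0.002]
contact_force: [1.8, 4.4, 3.8]
gripper_width: 0.088
grasp_force: 65.1
```

Emit:
{"method": "play_rows", "body": {
  "claw": -0.4,
  "steps": [
    [[0, 0, 0, 0, 0, 0], [0, 0, 0, 0, 0, 0], [0, 0, 0, 0, 0, 0], [0, 0, 0, 0, 0, 0], [0, 0, -10, 0, 0, 0], [0, 0, -25, 0, 0, 0], [0, 0, -45, 0, 0, 0], [0, 0, -70, 0, 0, 0], [0, -25, -80, 0, 0, 0], [0, -55, -80, 0, 0, 0]]
  ]
}}

```text
time: 6.53
tool_pos: [0.6208, 0.2961, 0.264]
tool_rot: [0.003, 0.64, 0.769, 0.004]
contact_force: [-0.0, -0.5, 0.7]
gripper_width: 0.307
grasp_force: 0.0
```

Emit:
{"method": "play_rows", "body": {
  "steps": [
    [[0, -35, 0, 0, 0, 0], [0, -70, 0, 0, 0, 0], [0, -105, 0, 0, 0, 0], [0, -140, 0, 0, 0, 0], [0, -175, 0, 0, 0, 0], [0, -210, 0, 0, 0, 0], [0, -240, 0, 0, 0, 0]]
  ]
}}

```text
time: 7.12
tool_pos: [0.3807, 0.2515, 0.2592]
tool_rot: [0.001, 0.639, 0.769, 0.001]
contact_force: [0.0, -0.1, 0.3]
gripper_width: 0.302
grasp_force: 0.0
```

```bash
python3 - <<'E'
from h import *
out=[]
for n,(a,b,c,d_) in(("scene",(130,220,180,280)),("top",(185,255,160,240))):
    img,d,W,r,e=cloud(n); np.savez(f"{n}2.npz",img=img,W=W,r=r,e=e); out.append(cv2.resize(img[a:b,c:d_],(400,int(400*(b-a)/(d_-c))),interpolation=2)[:350])
h=max(o.shape[0] for o in out); cv2.imwrite("pics/c2.png",np.hstack([cv2.copyMakeBorder(o,0,h-o.shape[0],0,0,0) for o in out]))
W=np.load("top2.npz")["W"]; print(manip.state()["tool_pos"])
E
```

```text
[0.37966654 0.25163116 0.25917876]
```

View pics/c2.png

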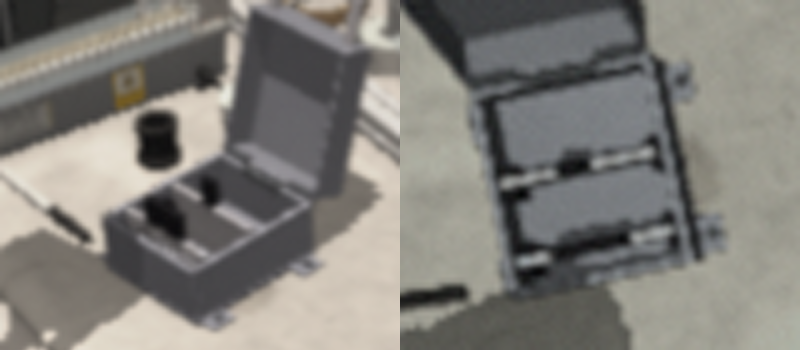

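The flap stands past upright. The wide-tab filter plate is in the front slot (x = -40), with its tab near top pixel (199,233). The narrow blank tab is in the rear slot, near (194,217). I'll measure the wide tab.

```bash
python3 - <<'E'
from h import *
z=np.load("top2.npz");W=z["W"];img=z["img"];r=z["r"];e=z["e"]
Z=W[...,2];m=np.zeros(Z.shape,bool);m[227:238,186:210]=1
g=img.max(2); t=m&(g<60)
for h in(.063,.075):
    q=(e+r*((h-e[2])/r[...,2])[...,None])[t][:,:2].astype(np.float32)*1000; print(h,t.sum(),cv2.minAreaRect(q))
t2=m&(Z>.056); q=W[t2]; print("depth tab",t2.sum(),q.mean(0),np.percentile(Z[t2],[50,90]),cv2.minAreaRect(q[:,:2].astype(np.float32)*1000))
m[:]=0;m[210:222,186:200]=1;t2=m&(Z>.06); q=W[t2]; print("blank",t2.sum(),q.mean(0))
z=np.load("scene2.npz");W=z["W"];img=z["img"];Z=W[...,2]
m=(Z>.056)&(Z<.085)&(img.max(2)<60)&(abs(W[...,0]-.511)<.05)&(abs(W[...,1]-.275)<.06); q=W[m]
for a in(0,1):
    i=q[:,0]<.532 if a==0 else q[:,0]>=.532
    print("scene tab",i.sum(),q[i].mean(0),q[i][:,2].max(),cv2.minAreaRect(q[i][:,:2].astype(np.float32)*1000))
to([.511,.2745,.12],np.deg2rad(10.4))
E
```

```text
0.063 58 ((511.5760498046875, 280.02679443359375), (12.118433952331543, 53.21708679199219), 10.455872535705566)
0.075 58 ((511.5946044921875, 277.5716552734375), (11.981754302978516, 52.616886138916016), 10.4559326171875)
depth tab 50 [0.5115878  0.27419454 0.07229407] [0.07307269 0.07601149] ((511.6152038574219, 275.14007568359375), (7.8274455070495605, 41.02642822265625), 10.458268165588379)
blank 20 [0.55521354 0.28406971 0.07249929]
scene tab 65 [0.50910689 0.26882739 0.06872876] 0.07797341915857281 ((509.9658203125, 270.9701232910156), (9.748017311096191, 43.847774505615234), 8.290257453918457)
scene tab 29 [0.55347256 0.28011647 0.06768752] 0.07840373470909168 ((552.8419799804688, 281.50689697265625), (9.772372245788574, 17.322940826416016), 30.434314727783203)
shift [ -1.8 132.9 139.5] turn [ 0.16 -0.05  0.21]
shift [ -1.8 132.9 139.5] turn [ 7.0000e-02  2.5000e-01 -1.7979e+02]
tool axes
 [[-0.184  0.983  0.003]
 [ 0.983  0.184  0.001]
 [ 0.001  0.003 -1.   ]] [ 0.42 -0.39  1.96  0.    1.57  0.24]
```

Emit:
{"method": "play_rows", "body": {
  "steps": [
    [[0, 25, 15, 0, 0, 0], [0, 55, 35, 0, 0, 0], [0, 85, 60, 0, 0, 0], [0, 110, 85, 0, 0, 0], [-1, 125, 110, 0, 0, 0], [-2, 131, 130, 0, 0, 0], [-2, 133, 139, 0, 0, 0], [-2, 133, 139, 0, 0, 0], [-2, 133, 139, 0, 0, 0]]
  ]
}}

```text
time: 7.97
tool_pos: [0.5139, 0.2743, 0.1192]
tool_rot: [0.0, 0.639, 0.769, 0.0]
contact_force: [-0.3, 0.0, 0.2]
gripper_width: 0.303
grasp_force: 0.0
```

```bash
python3 - <<'E'
from h import *
to([.5115,.2748,.055],np.deg2rad(10.45)); print(manip.state()["tool_pos"])
E
```

```text
shift [ 0.9 -2.3 64.2] turn [ 0.04 -0.01  0.07]
shift [ 0.9 -2.3 64.2] turn [ 1.0000e-02  6.0000e-02 -1.7993e+02]
tool axes
 [[-0.183  0.983  0.001]
 [ 0.983  0.183  0.   ]
 [ 0.     0.001 -1.   ]] [ 0.36  0.05  1.81 -0.    1.28  0.18]
[0.5139177  0.27434504 0.1192233 ]
```

Emit:
{"method": "play_rows", "body": {
  "steps": [
    [[1, -2, 15, 0, 0, 0], [1, -2, 30, 0, 0, 0], [1, -2, 42, 0, 0, 0], [1, -2, 52, 0, 0, 0], [1, -2, 59, 0, 0, 0], [1, -2, 64, 0, 0, 0], [1, -2, 64, 0, 0, 0], [1, -2, 64, 0, 0, 0]]
  ]
}}

```text
time: 8.63
tool_pos: [0.5115, 0.2749, 0.0545]
tool_rot: [0.0, 0.639, 0.769, 0.0]
contact_force: [0.8, -0.1, 0.4]
gripper_width: 0.301
grasp_force: 0.0
```

Emit:
{"method": "play_rows", "body": {
  "claw": -1,
  "steps": [
    [[0, 0, 0, 0, 0, 0], [0, 0, 0, 0, 0, 0], [0, 0, 0, 0, 0, 0], [0, 0, 0, 0, 0, 0], [0, 0, 0, 0, 0, 0], [0, 0, 0, 0, 0, 0]]
  ]
}}

```text
time: 9.13
tool_pos: [0.5121, 0.2751, 0.0553]
tool_rot: [0.0, 0.639, 0.769, 0.001]
contact_force: [-0.3, 0.0, 4.9]
gripper_width: 0.077
grasp_force: 61.0
```

Emit:
{"method": "play_rows", "body": {
  "steps": [
    [[0, 0, -4, 0, 0, 0], [0, 0, -9, 0, 0, 0], [0, 0, -15, 0, 0, 0], [0, 0, -22, 0, 0, 0], [0, 0, -30, 0, 0, 0], [0, 0, -38, 0, 0, 0], [0, 0, -46, 0, 0, 0], [0, 0, -54, 0, 0, 0], [0, 0, -62, 0, 0, 0], [0, 0, -75, 0, 0, 0], [0, 0, -90, 0, 0, 0], [0, 0, -105, 0, 0, 0]]
  ]
}}

```text
time: 10.13
tool_pos: [0.511, 0.2747, 0.1605]
tool_rot: [-0.0, 0.639, 0.769, -0.0]
contact_force: [0.1, -0.3, -0.9]
gripper_width: 0.076
grasp_force: 60.4
```

```bash
python3 - <<'E'
from h import *
img,d,W,r,e=cloud("scene"); cv2.imwrite("pics/s3.png",cv2.resize(img[90:230,160:300],None,fx=4,fy=4,interpolation=2))
s=manip.state();print(s["tool_pos"],s["contact_force"],s["ft_torque"],s["gripper_width"])
to([.516,-.056,.16],np.deg2rad(12.9))
E
```

```text
[0.51303002 0.27557497 0.16456909] [1.8840672  0.02239982 1.35893217] [ 0.07693815 -0.06462463 -0.01702582] 0.07780749847874396
shift [-326.5  -57.7    3.9] turn [ 0.32 -0.06 -2.37]
shift [-326.5  -57.7    3.9] turn [-9.0000e-02 -5.0000e-01  1.7762e+02]
tool axes
 [[-0.183  0.983  0.005]
 [ 0.983  0.183  0.002]
 [ 0.001  0.006 -1.   ]] [ 0.37 -0.    1.78  0.    1.36  0.18]
```

View pics/s3.png

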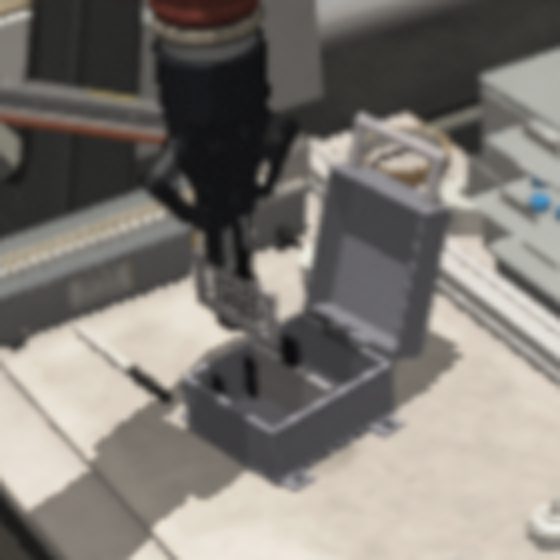

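The screened plate hangs square in the gripper (crop 235,295) and the blank stays in its slot. I'll carry the plate over the tray, keeping the wrist low because of the lamp bar.

Emit:
{"method": "play_rows", "body": {
  "steps": [
    [[-8, -1, 0, 0, 0, 0], [-24, -4, 0, 0, 0, 0], [-48, -8, 0, 0, 0, 0], [-74, -13, 0, 0, 0, -0.5], [-100, -18, 0, 0, 0, -1], [-126, -22, 0, 0, 0, -1], [-152, -27, 0, 0, 0, -1.5], [-178, -32, 0, 0, 0, -1.5], [-204, -36, 0, 0, 0, -2], [-228, -40, 0, 0, 0, -2], [-250, -44, 0, 0, 0, -2], [-265, -47, 0, 0, 0, -2.4]]
  ]
}}

```text
time: 11.18
tool_pos: [0.5124, 0.0034, 0.1582]
tool_rot: [-0.001, 0.624, 0.782, -0.001]
contact_force: [0.4, 0.2, -1.2]
gripper_width: 0.075
grasp_force: 60.5
```

```bash
python3 - <<'E'
from h import *
to([.516,-.056,.14],np.deg2rad(12.9)); s=manip.state(); print(s["tool_pos"],s["contact_force"])
E
```

```text
shift [-58.7  -9.7  18.2] turn [-0.12 -0.   -0.06]
shift [-58.7  -9.7  18.2] turn [ -0.     0.19 179.94]
tool axes
 [[-0.222  0.975 -0.002]
 [ 0.975  0.222 -0.   ]
 [ 0.    -0.002 -1.   ]] [-0.14 -0.16  1.94 -0.    1.36 -0.36]
[0.51244749 0.00343803 0.15815536] [ 0.44705209  0.24101067 -1.22558268]
```

Emit:
{"method": "play_rows", "body": {
  "steps": [
    [[-14, -2, 4, 0, 0, 0], [-28, -5, 9, 0, 0, 0], [-42, -7, 13, 0, 0, 0], [-52, -9, 16, 0, 0, 0], [-58, -10, 18, 0, 0, 0], [-59, -10, 18, 0, 0, 0], [-59, -10, 18, 0, 0, 0], [-59, -10, 18, 0, 0, 0], [-59, -10, 18, 0, 0, 0], [-59, -10, 18, 0, 0, 0], [-59, -10, 18, 0, 0, 0], [-59, -10, 18, 0, 0, 0]]
  ]
}}

```text
time: 12.18
tool_pos: [0.517, -0.0537, 0.1415]
tool_rot: [0.0, 0.623, 0.782, 0.0]
contact_force: [-0.2, 0.4, -0.7]
gripper_width: 0.079
grasp_force: 60.5
```

```bash
python3 - <<'E'
from h import *
img,d,W,r,e=cloud("scene"); cv2.imwrite("pics/s4.png",cv2.resize(img[110:320,180:400],None,fx=2.7,fy=2.7,interpolation=2))
to([.516,-.056,.14],np.deg2rad(12.9)); s=manip.state(); print(s["tool_pos"],s["contact_force"],s["joint_vel"].round(3))
m=(W[...,2]>.07)&(W[...,2]<.135)&(np.hypot(W[...,0]-.516,W[...,1]+.056)<.06); p=W[m]; print(m.sum(),p.mean(0),p.min(0),p.max(0),cv2.minAreaRect(p[:,:2].astype(np.float32)*1000))
E
```

```text
shift [-1.9 -1.5  1.4] turn [0.01 0.   0.04]
shift [-1.9 -1.5  1.4] turn [-1.0000e-02  1.0000e-02 -1.7996e+02]
tool axes
 [[-0.224  0.975  0.   ]
 [ 0.975  0.224 -0.   ]
 [-0.     0.    -1.   ]] [-0.25 -0.13  1.94  0.    1.33 -0.47]
[ 0.51699585 -0.05380311  0.14141756] [-0.57838385 -0.14820487 -1.70186751] [-0.001  0.001  0.002 -0.002 -0.002 -0.   ]
323 [ 0.51572532 -0.05778839  0.11174027] [ 0.50390192 -0.09942924  0.09004644] [ 0.52901224 -0.0116853   0.13492895] ((515.5692138671875, -55.74724197387695), (9.332388877868652, 89.36701965332031), 12.965879440307617)
```

View pics/s4.png

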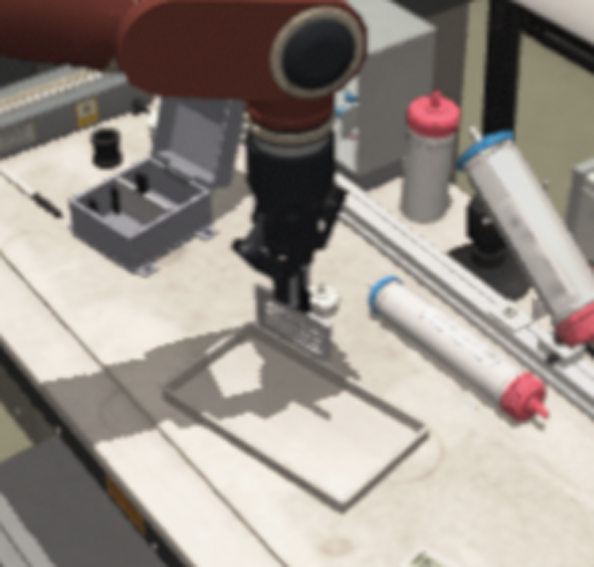

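The plate hangs upright and still over the tray centre at (516,-56) mm, yaw 13.0°, lower edge at 90 mm. The flap is open and the blank is in its slot.

```bash
python3 -c "
from plant import order; print(order.job_done())"
```

```text
the job is handed in; nothing more can be done
None
```

The job is handed in, with no verdict returned: the flap stands open past upright, the blank plate is still in its slot, and the filter plate is held still and upright, lower edge 90 mm up, over the tray centre and in line with its long sides.

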